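Change over the chopper wheels of a light-and-sound rig

TASK

The chopper wheels have been left in each other's places. Put the large and the medium wheel flat into the tins made for them and seat the small wheel fully down on the drive's flatted shaft, so that its own small tin ends up empty. Set the wheels down rather than dropping them, and leave the two white pedals where they stand.

Things in the scene. Friction and masses are not known exactly. Their poses are not given: they have to be found in the camera images.
- wheel_small: Chopper wheel, loose: black disc 80 mm across, 4 mm thick, four windows, 130 g; aluminium hub in the middle to 44 mm above the underside, 30 mm wide in y (flat grip faces, 20 mm long), 34 mm in x. D bore right through along z: 18.6 mm across, flat at x = -4.3 mm. Brass thumbscrew on that -x side, out to x = -29 mm, 26 mm high. Origin: centre of underside, z up. Starts in the medium tin.
- wheel_medium: Chopper wheel, loose: black disc 100 mm across, 4 mm thick, seven windows, 160 g; aluminium hub in the middle to 44 mm above the underside, 30 mm wide in y (flat grip faces, 20 mm long), 34 mm in x. D bore right through along z: 18.6 mm across, flat at x = -4.3 mm. Brass thumbscrew on that -x side, out to x = -29 mm, 26 mm high. Origin: centre of underside, z up. Starts in the large tin.
- wheel_large: Chopper wheel, loose: black disc 120 mm across, 4 mm thick, twelve windows, 200 g; aluminium hub in the middle to 44 mm above the underside, 30 mm wide in y (flat grip faces, 20 mm long), 34 mm in x. D bore right through along z: 18.6 mm across, flat at x = -4.3 mm. Brass thumbscrew on that -x side, out to x = -29 mm, 26 mm high. Origin: centre of underside, z up. Starts on the drive.
- drive: Grey motor box, fixed, 130 (x) by 110 mm, 55 high; black knob on its -x side, to x = -87 mm. Origin: on the table under the shaft axis, z up. A seated wheel's underside rests on the 44 mm shoulder at z = 63 mm. D shaft, does not turn: 16 mm, flat at x = -3 mm, straight to z = 87, tapering to 55 % at z = 93. Wheel fits only with its x along the drive's x (thumbscrew to knob side), +-10 deg, play 1.3 mm.
- tin_small: an open round aluminium tin, 100 mm across inside, the tin for the small wheel (10 mm of room all round it). Fixed. Origin: centre of its underside on the table; floor at z = 3 mm, wall 2 mm thick with a small bead outside, rim at z = 16 mm. Empty at the start.
- tin_medium: an open round aluminium tin, 120 mm across inside, the tin for the medium wheel (10 mm of room all round it). Fixed. Origin: centre of its underside on the table; floor at z = 3 mm, wall 2 mm thick with a small bead outside, rim at z = 16 mm. Holds the small wheel at the start.
- tin_large: an open round aluminium tin, 140 mm across inside, the tin for the large wheel (10 mm of room all round it). Fixed. Origin: centre of its underside on the table; floor at z = 3 mm, wall 2 mm thick with a small bead outside, rim at z = 16 mm. Holds the medium wheel at the start.
- pedal_a: a small white effects pedal, 93 (x) by 45 (y) by 32 mm, with a footswitch and knobs up to z = 45 mm. Loose, 300 g, only a bystander to be left where it is. Origin: centre of its underside.
- pedal_b: a small white effects pedal, 93 (x) by 45 (y) by 32 mm, with a footswitch and knobs up to z = 45 mm. Loose, 300 g, only a bystander to be left where it is. Origin: centre of its underside.
There are look-alikes about, which are no part of the job. What is shaped like the tin_medium but red is not meant. What is shaped like the wheel_large but orange or purple is not meant.

How it is judged:
By the outcome, as a careful person would: the job done as asked, in the order asked, and still so for the second after the job is handed in, with the robot touching nothing.
It also fails if it takes over 109 s, if anything falls off the work surface, if the arm or the gripper's body presses on something with over 40 N, if the wrist force passes 120 N, or if a joint passes its speed limit or range.

ROBOT

A 7-joint arm with a two-finger parallel gripper is mounted at the origin on the work surface. World frame = base frame: x ahead of the robot, y to its left, z up, the work surface at z = 0. Lengths are in m, angles in rad, forces in N, time in s.
With the tool pointing down it reaches from about 0.35 to 0.9 m from the base axis. Payload 7.2 kg.
Tool frame: the origin (TCP) lies at the very end of the fingers, on their centre line; the grasp point (between the pads) lies arm.grip_depth behind it (arm.grip_depth is the distance from the TCP to the grasp point, in m); x points along the fingers, z is the direction in which the jaws open and shut, and the axes are right-handed (so a half turn about x gives the same grasp; the last joint's range is limited). The gripper opens to 85 mm and grips with 20 to 120 N. Pads are 22 mm wide; open, the fingers measure 114 mm over their backs; the gripper's body (76 mm by 85 mm) begins 54 mm behind the grasp point. The pads swing forward as they close: fully open they stand 13 mm farther back than shut.
Start: joints at [1.263, 0.411, -0.013, 1.596, 0.006, 1.134, -0.082], TCP at [0.148, -0.607, 0.231] pointing down, gripper open.
Joint ranges: [-2.95, 2.95], [-0.29, 1.99], [-1.47, 1.44], [0.14, 2.54], [-1.03, 4.17], [0.13, 1.85], [-2.86, 2.86]. Speed limits (rad/s): [2.39, 2.39, 3.01, 3.01, 3.14, 3.14, 3.14].

INTERFACE

Orientations are given as [roll, pitch, yaw] about the fixed x, y, z axes, in that order (R = Rz(yaw) Ry(pitch) Rx(roll)).
In Python, from plant import arm gives the robot as it stands.
- The arm moves only by the tool step_arm, never from a script. Its argument "plan" is a list of rows, each a list of 5 numbers: the opening, from -1 (shut) to 1 (fully open), so that 0 is half open, then the shift along the tool's x, y, z in cm, then the turn about the tool's x in degrees. A call has 1 to 12 rows; each row is the pose to reach, as a shift and turn from the pose commanded when the call began, along the tool's axes at that moment; what a row does not reach only later rows make up. A row lasts 1/10 s, in which the tool goes at most 50 mm and 8.59 degrees, less where a joint would pass 70% of its speed; a pose out of reach is approached as far as the arm can. A call with a gripper value outside its range is refused whole. The fingers move at their own pace and stop on an object; the grip force is fixed at half the most. Time passes only in rows, so rows that repeat a pose let the fingers close. It gives the time, the measured TCP pose, the force and the opening at its end, in the units of the state.
- arm.read_state(): the state, without advancing time (a new reading comes with each control period).
- arm.capture(name): name is "scene" or "top" or "wrist"; returns a dict with "image" (384x512x3 uint8, red, green, blue), "fx", "fy", "cx", "cy" (pixels), "dist_coeffs" ([k1, k2, p1, p2, k3] as OpenCV has them; the pictures are not rectified), "world_from_camera" (4x4, takes a point from camera to world coordinates); the wrist camera has in their place "tool_from_camera" (4x4, takes a point from camera to tool coordinates, whose origin is the TCP and whose axes are the tool frame's). Camera axes: x right, y up, looking along -z (the intrinsics and any distortion apply to the point x, -y, -z); pixel columns grow to the right and rows downward; lengths in m; the calibration is good to about 2 mm. A picture is of the moment at which its call begins: read the wrist's pose just before it. There is no depth.
- arm.finish_job(): hands the job in, once; it reports no verdict.
Trained networks look in a picture, given as the dict that the camera call returned (one of the last four; its "shot" number tells which), for a name from the list of things; names that differ only in an ending like _2 or _b are one class to them, and where a whole thing is asked for, a point or a joint stands for the part that bears it (a point fixed in the world has none). Each returns a list of dicts, best first, with "confidence" (0 to 1); they miss things now and then, are a little off and sometimes report something else, mostly with a low value. They report only what shows in the picture. A call takes as long as a camera call. They do not tell look-alikes from the thing itself.
- arm.outline_of(picture, thing): "pixels" (384x512 bool, what is visible of it) and "box" ([left, top, width, height] in pixels, round what is visible of it).
The state is a dict: "time_s": time; "q": joint angles; "dq": joint speeds; "joint_torque": joint torques, N m; "position": TCP position; "tcp_rot": TCP orientation; "wrist_force": force on the tool from outside, world axes, zero at the start; "torque": the same for the moment, N m; "grip_width": finger opening in m.
Only numpy, scipy, OpenCV 4.12 (cv2) and the standard library are available. Lean on these libraries where they do the work, as an engineer would, in place of code of your own. Each camera call takes 0.05 s, during which the arm holds its last target. There are 200 camera calls.

## Working session

There is one attempt and no reset: what is moved stays moved. The work goes in short steps, Python scripts to look and compute and a tool call to move; the robot and the scene stay as the last step left them, time stands still between calls to the robot, and variables do not carry over. Pictures are saved under pics/ and viewed, about 12 in all and at most 16, crops included, and the job is handed in when it is done.

Besides the shell and the picture viewer there is one more tool, called after ">>>" by a JSON object that holds its "fn" and its "kwargs". step_arm: Moves the arm, as the interface text tells. Its arguments: {"type":"object","properties":{"plan":{"type":"array"}},"required":["plan"]}

```bash
mkdir -p pics; ls
cat > h.py <<'E'
import numpy as np, cv2
from plant import arm
from scipy.spatial.transform import Rotation as R
def K(c): return np.array([[c['fx'],0,c['cx']],[0,c['fy'],c['cy']],[0,0,1.]])
def T_of(c,s=None):
    if 'world_from_camera' in c: return np.array(c['world_from_camera'])
    T=np.eye(4); T[:3,:3]=R.from_euler('xyz',s['tcp_rot']).as_matrix(); T[:3,3]=s['position']
    return T@np.array(c['tool_from_camera'])
def ray(c,uv,z,s=None):
    p=cv2.undistortPoints(np.array(uv,float).reshape(-1,1,2),K(c),np.array(c['dist_coeffs'],float)).reshape(-1,2)
    T=T_of(c,s); d=np.c_[p[:,0],-p[:,1],-np.ones(len(p))]@T[:3,:3].T; o=T[:3,3]
    return o+d*((z-o[2])/d[:,2])[:,None]
def proj(c,P,s=None):
    T=np.linalg.inv(T_of(c,s)); q=np.atleast_2d(P)@T[:3,:3].T+T[:3,3]; q=q*[1,-1,-1]
    return cv2.projectPoints(q,np.zeros(3),np.zeros(3),K(c),np.array(c['dist_coeffs'],float))[0].reshape(-1,2)
def save(c,n): cv2.imwrite('pics/'+n+'.png',c['image'][:,:,::-1])
E
python3 - <<'E'
from h import *
s=arm.read_state(); print(s['position'],s['tcp_rot'],s['grip_width'],arm.grip_depth)
names='wheel_small wheel_medium wheel_large drive tin_small tin_medium tin_large pedal_a'.split()
zs=dict(drive=.05,pedal_a=.03)
ims=[]
for n in ['top','scene']:
    c=arm.capture(n); ims.append(c['image'])
    print(n,T_of(c)[:3,3])
    for t in names:
        for r in arm.outline_of(c,t)[:4]:
            b=r['box']; m=cv2.moments(r['pixels'].astype(np.uint8)); u=(m['m10']/m['m00'],m['m01']/m['m00'])
            print(t,round(r['confidence'],2),b,np.round(ray(c,[u],zs.get(t,.01))[0][:2],3))
cv2.imwrite('pics/top.png',cv2.resize(ims[0][:,:,::-1],(800,600)));cv2.imwrite('pics/scene.png',cv2.resize(ims[1][:,:,::-1],(800,600)))
E
```

```text
pics
[ 0.14827432 -0.60666962  0.2304645 ] [-3.0561006   1.56923628  1.89608705] 0.08525576004124404 0.0187
top [ 0.27797964 -0.01343986  1.30120494]
wheel_small 0.77 [280.4, 167.7, 23.9, 22.8] [ 0.581 -0.097]
wheel_medium 0.83 [216.9, 192.1, 29.5, 27.3] [0.477 0.117]
wheel_large 0.86 [114.9, 149.1, 40.3, 33.4] [0.632 0.464]
wheel_large 0.67 [159.1, 154.6, 32.7, 32.4] [0.607 0.308]
wheel_large 0.65 [148.0, 251.4, 37.2, 41.5] [0.261 0.328]
drive 0.62 [158.9, 150.9, 39.3, 45.3] [0.558 0.286]
drive 0.52 [341.6, 132.6, 25.3, 33.1] [ 0.683 -0.309]
tin_small 0.72 [344.6, 190.9, 29.2, 30.2] [ 0.478 -0.323]
tin_small 0.19 [280.5, 169.0, 22.4, 21.1] [ 0.583 -0.098]
tin_medium 0.73 [375.5, 151.3, 38.0, 33.8] [ 0.621 -0.455]
tin_medium 0.67 [276.7, 161.0, 38.8, 35.0] [ 0.582 -0.109]
tin_large 0.93 [208.1, 187.6, 45.5, 41.9] [0.469 0.112]
pedal_a 0.87 [229.1, 133.7, 15.7, 31.0] [0.682 0.092]
pedal_a 0.79 [343.4, 131.5, 25.7, 33.0] [ 0.69  -0.315]
scene [ 1.31254721 -0.08222676  1.08137355]
wheel_small 0.57 [215.1, 221.0, 24.6, 18.6] [ 0.584 -0.1  ]
wheel_medium 0.96 [269.5, 193.0, 27.9, 23.8] [0.481 0.115]
wheel_large 0.92 [321.6, 203.3, 33.0, 25.1] [0.551 0.321]
wheel_large 0.82 [373.0, 219.3, 30.7, 28.8] [0.639 0.466]
wheel_large 0.62 [312.7, 151.6, 26.1, 18.5] [0.272 0.323]
drive 0.65 [325.1, 218.5, 31.8, 21.6] [0.653 0.271]
drive 0.45 [150.2, 196.7, 28.1, 27.0] [ 0.511 -0.314]
tin_small 0.97 [149.9, 198.0, 28.1, 26.0] [ 0.478 -0.324]
tin_medium 0.9 [104.3, 231.8, 37.3, 33.6] [ 0.626 -0.456]
tin_medium 0.72 [209.1, 216.7, 32.9, 36.0] [ 0.583 -0.106]
tin_large 0.63 [260.9, 187.6, 38.2, 32.4] [0.468 0.111]
pedal_a 0.75 [151.6, 249.6, 18.7, 29.2] [ 0.704 -0.316]
pedal_a 0.57 [270.1, 232.3, 28.7, 29.9] [0.694 0.09 ]
```

View pics/top.png

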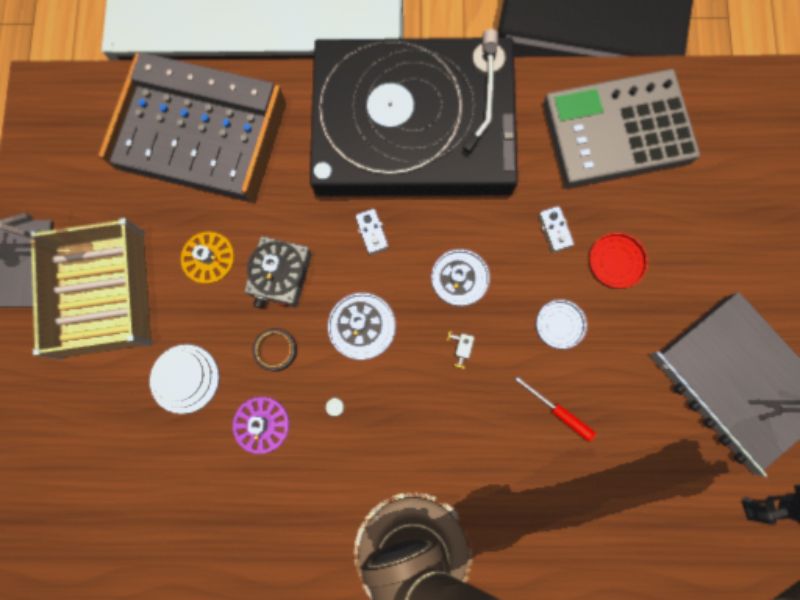

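View pics/scene.png

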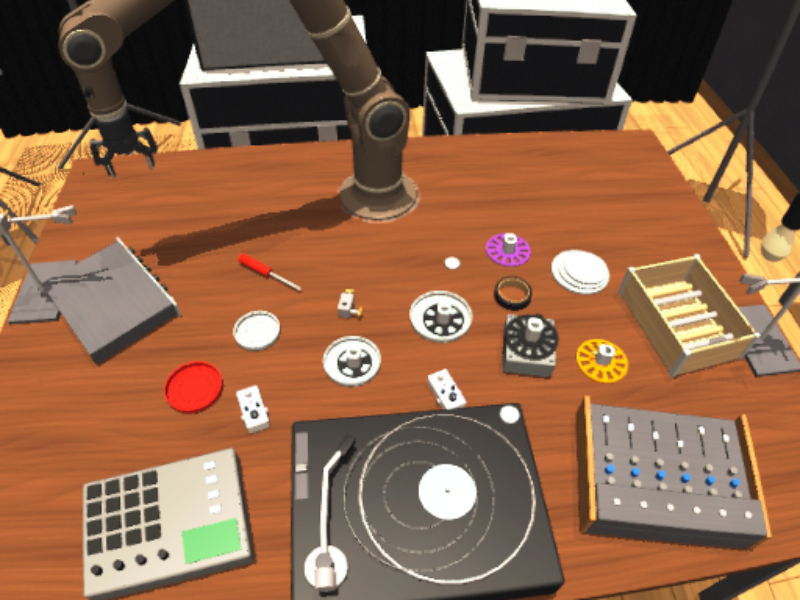

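The top view shows the small wheel in the middle tin (460,277), the medium wheel in the large tin (361,326) and the large wheel on the drive (277,268). The small tin is empty at (561,324). The orange and purple wheels and the red tin are decoys. The order will be small → small tin (for now), medium → its tin, large → its tin, small → drive.

```bash
cat >> h.py <<'E'
def go(p,yaw=None,s=None):
    """cm shift in tool axes and turn deg to reach TCP p with jaw (tool z) direction yaw deg (mod 180)"""
    s=s or arm.read_state(); M=R.from_euler('xyz',s['tcp_rot']).as_matrix()
    d=M.T@(np.array(p)-s['position'])*100; a=np.degrees(np.arctan2(M[1,2],M[0,2]))
    t=None if yaw is None else (a-yaw+90)%180-90
    print('pos',np.round(s['position'],4),'jaw',round(a,1),'q7',round(s['q'][6],2),'t',round(s['time_s'],2),'| shift',np.round(d,2),'turn',None if t is None else round(t,1))
E
python3 - <<'E'
from h import *
s=arm.read_state(); print(np.round(R.from_euler('xyz',s['tcp_rot']).as_matrix(),3))
c=arm.capture('wrist'); print(np.round(c['tool_from_camera'],3),c['fx'])
go([.56,-.10,.22],90)
E
```

```text
[[ 0.     0.971  0.238]
 [-0.     0.238 -0.971]
 [-1.     0.     0.   ]]
[[ 0.     0.274 -0.962 -0.142]
 [ 0.001  0.962  0.274  0.067]
 [ 1.    -0.001 -0.     0.001]
 [ 0.     0.     0.     1.   ]] 332.3337163517105
pos [ 0.1484 -0.6071  0.2313] jaw -76.3 q7 -0.08 t 0.95 | shift [  1.13  52.02 -39.49] turn 13.7
```

>>> {"fn": "step_arm", "kwargs": {"plan": [[1,1,52,-39.5,14],[1,1,52,-39.5,14],[1,1,52,-39.5,14],[1,1,52,-39.5,14],[1,1,52,-39.5,14],[1,1,52,-39.5,14],[1,1,52,-39.5,14],[1,1,52,-39.5,14],[1,1,52,-39.5,14],[1,1,52,-39.5,14],[1,1,52,-39.5,14],[1,1,52,-39.5,14]]}}

```text
time_s: 2.15
position: [0.5274, -0.1395, 0.2224]
tcp_rot: [1.096, 1.57, -0.479]
wrist_force: [0.3, -1.2, 0.4]
grip_width: 0.0856
```

```bash
cat >> h.py <<'E'
def look(name,things,pic=None,show=None):
    """things: list of (class, plane z of disc top)"""
    s=arm.read_state(); c=arm.capture('wrist'); im=cv2.cvtColor(c['image'],cv2.COLOR_RGB2HSV)
    for t,z in things:
        for r in arm.outline_of(c,t)[:3]:
            m=r['pixels'].astype(np.uint8); ys,xs=np.nonzero(m)
            P=ray(c,np.c_[xs,ys],z,s)
            (x,y),rad=cv2.minEnclosingCircle(P[:,:2].astype(np.float32))
            b=r['box']; out=f"{t} {r['confidence']:.2f} box {np.round(b)} circ {x:.4f} {y:.4f} r {rad:.4f}"
            if t.startswith('wheel'):
                mm=cv2.dilate(m,np.ones((3,3),np.uint8))
                br=(mm>0)&(im[...,0]>12)&(im[...,0]<35)&(im[...,1]>90)&(im[...,2]>60)
                v,u=np.nonzero(br)
                if len(u)>3:
                    B=ray(c,[[u.mean(),v.mean()]],z+.022,s)[0]; d=np.array([x,y])-B[:2]
                    out+=f" brass n{len(u)} uv {u.mean():.0f},{v.mean():.0f} xy {np.round(B[:2],4)} wheel yaw {np.degrees(np.arctan2(d[1],d[0])):.1f} dist {np.hypot(*d):.4f}"
            print(out)
    if pic: cv2.imwrite(f'pics/{pic}.png',cv2.resize(c['image'][:,:,::-1],(768,576),interpolation=cv2.INTER_CUBIC))
    return c,s
E
python3 - <<'E'
from h import *
look('',[('wheel_small',.007),('tin_medium',.016)],'w1')
go([.56,-.1,.22],90)
E
```

```text
wheel_small 0.66 box [181.  68.  72.  78.] circ 0.5839 -0.1007 r 0.0404 brass n73 uv 209,134 xy [ 0.5595 -0.0952] wheel yaw -12.7 dist 0.0250
tin_medium 0.73 box [158.  48. 123. 125.] circ 0.5822 -0.1056 r 0.0636
tin_medium 0.56 box [486.  36.  26.  92.] circ 0.6134 -0.4080 r 0.0463
pos [ 0.528  -0.1373  0.222 ] jaw -89.9 q7 -1.49 t 2.3 | shift [ 0.2   3.2  -3.72] turn 0.1
```

View pics/w1.png

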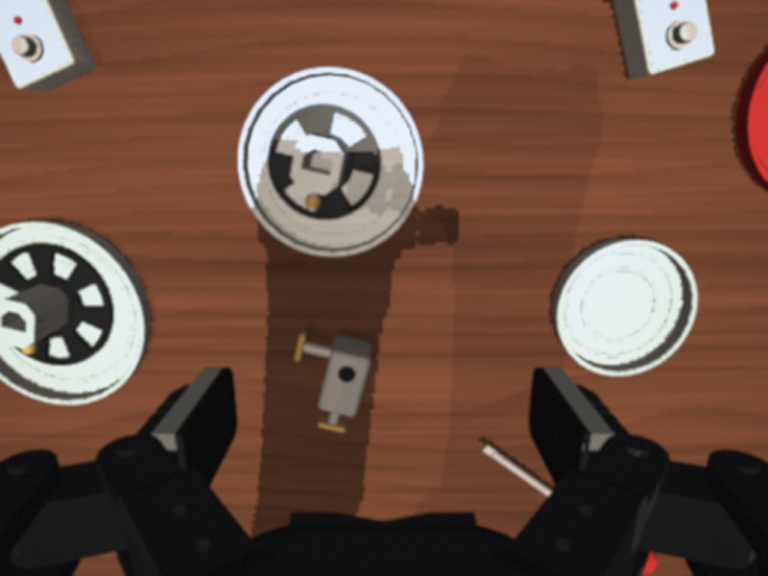

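Run:
```python
from h import *
go([.584,-.101,.09],77)
```

```text
pos [ 0.528  -0.1373  0.222 ] jaw -89.9 q7 -1.49 t 2.3 | shift [13.21  5.6  -3.6 ] turn 13.1
```

>>> {"fn": "step_arm", "kwargs": {"plan": [[0.5,8,5.6,-3.6,13],[0.5,13.2,5.6,-3.6,13],[0.5,13.2,5.6,-3.6,13],[0.5,13.2,5.6,-3.6,13],[0.5,13.2,5.6,-3.6,13]]}}

```text
time_s: 2.8
position: [0.5814, -0.1066, 0.0898]
tcp_rot: [-1.226, 1.568, -3.029]
wrist_force: [-0.1, -0.7, 1.1]
grip_width: 0.064
```

Run:
```python
from h import *
c,s=look('',[('wheel_small',.007),('tin_medium',.016)],'w2')
go([.584,-.101,.018],77)
```

```text
wheel_small 0.76 box [183. 139. 114. 108.] circ 0.5841 -0.1005 r 0.0413 brass n95 uv 241,244 xy [ 0.5575 -0.0941] wheel yaw -13.6 dist 0.0273
tin_medium 0.74 box [156. 108. 184. 176.] circ 0.5826 -0.1058 r 0.0634
pos [ 0.5834 -0.1071  0.0931] jaw -103.4 q7 -1.84 t 2.95 | shift [ 7.51 -0.12 -0.61] turn -0.4
```

View pics/w2.png

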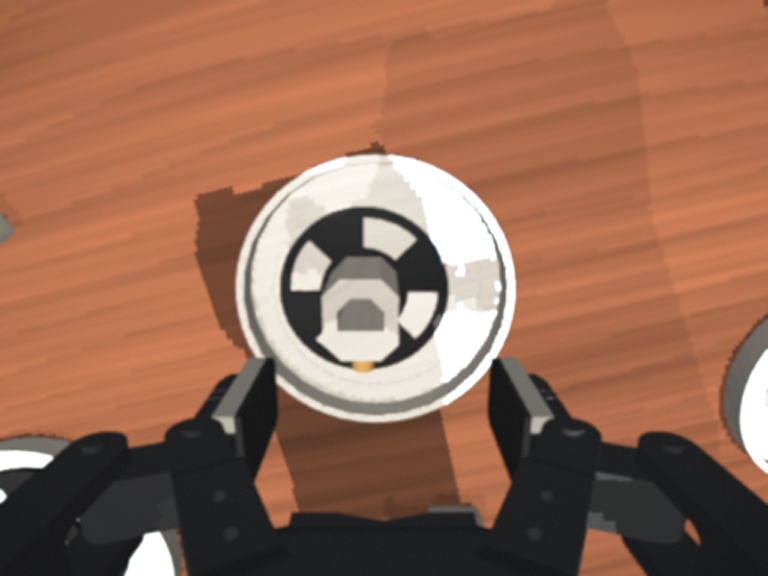

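>>> {"fn": "step_arm", "kwargs": {"plan": [[0.3,3,-0.1,-0.6,0],[0.3,7.0,-0.1,-0.6,0],[0.3,7.5,-0.1,-0.6,0],[0.3,7.5,-0.1,-0.6,0],[-1,7.5,-0.1,-0.6,0],[-1,7.5,-0.1,-0.6,0],[-1,7.5,-0.1,-0.6,0],[-1,7.5,-0.1,-0.6,0],[-1,7.5,-0.1,-0.6,0],[-1,7.5,-0.1,-0.6,0]]}}

```text
time_s: 3.95
position: [0.5847, -0.0997, 0.0178]
tcp_rot: [1.609, 1.567, -0.194]
wrist_force: [-1.3, 0.3, 8.7]
grip_width: 0.0291
```

Run:
```python
from h import *
s=arm.read_state();print(s['grip_width'],s['wrist_force'])
go([.478,-.323,.09])
```

```text
0.029115007328850438 [-1.34921066  0.29191891  8.67129221]
pos [ 0.5847 -0.0997  0.0178] jaw -103.3 q7 -1.88 t 3.95 | shift [-7.25 -5.23 24.18] turn None
```

>>> {"fn": "step_arm", "kwargs": {"plan": [[-1,-3,0,0,0],[-1,-7,0,0,0],[-1,-7.2,-1,4.5,0],[-1,-7.2,-2,9,0],[-1,-7.2,-3,13.5,0],[-1,-7.2,-4,18,0],[-1,-7.2,-4.8,22,0],[-1,-7.2,-5.2,24.2,0],[-1,-7.2,-5.2,24.2,0],[-1,-7.2,-5.2,24.2,0]]}}

```text
time_s: 4.95
position: [0.4768, -0.3234, 0.088]
tcp_rot: [1.447, 1.57, -0.357]
wrist_force: [0.4, 0.5, -1.4]
grip_width: 0.0289
```

Run:
```python
from h import *
s=arm.read_state();print(s['grip_width'],s['wrist_force'])
c,s=look('',[('wheel_small',.077),('tin_small',.016)],'w3')
go([.478,-.323,.019])
```

```text
0.028865946004106677 [ 0.43114468  0.51666202 -1.38811323]
wheel_small 0.76 box [175. 159. 159. 161.] circ 0.4728 -0.3250 r 0.0444 brass n44 uv 254,319 xy [ 0.4461 -0.3182] wheel yaw -14.3 dist 0.0275
tin_small 0.74 box [175. 120. 156. 122.] circ 0.4785 -0.3246 r 0.0531
pos [ 0.4777 -0.3215  0.0876] jaw -103.1 q7 -1.41 t 5.1 | shift [6.86 0.05 0.14] turn None
```

View pics/w3.png

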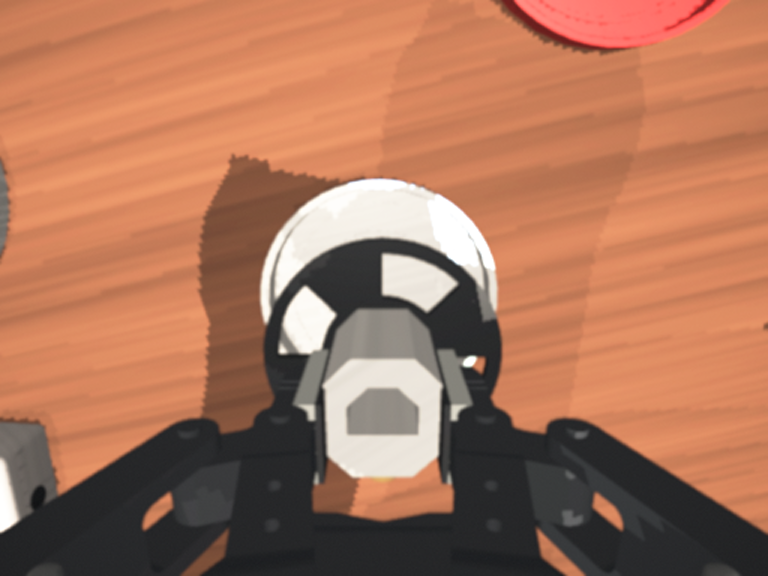

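>>> {"fn": "step_arm", "kwargs": {"plan": [[-1,3,0,0.2,0],[-1,5.5,0,0.2,0],[-1,6.8,0,0.2,0],[-1,6.95,0,0.2,0],[-1,6.95,0,0.2,0],[0.3,6.95,0,0.2,0],[0.3,6.95,0,0.2,0],[0.3,6.9,0,0.2,0],[0.3,3,0,0.2,0],[0.3,-2,0,0.2,0],[0.3,-3,0,0.2,0],[0.3,-3,0,0.2,0]]}}

```text
time_s: 6.3
position: [0.4777, -0.3259, 0.1198]
tcp_rot: [1.21, 1.566, -0.592]
wrist_force: [-0.0, 0.2, -0.1]
grip_width: 0.0556
```

Run:
```python
from h import *
s=arm.read_state();print(s['grip_width'],s['wrist_force'])
look('',[('wheel_small',.007),('tin_small',.016)])
go([.47,.113,.12])
```

```text
0.05558774571439598 [-0.01963479  0.1501337  -0.1113297 ]
wheel_small 0.67 box [203. 139.  98.  96.] circ 0.4768 -0.3264 r 0.0407 brass n83 uv 253,231 xy [ 0.4498 -0.32  ] wheel yaw -13.4 dist 0.0278
tin_small 0.85 box [181. 120. 140. 133.] circ 0.4776 -0.3241 r 0.0536
tin_small 0.26 box [  0.  69.  30. 126.] circ 0.5663 -0.1502 r 0.0472
pos [ 0.4754 -0.3245  0.1158] jaw -103.3 q7 -1.4 t 6.45 | shift [ -0.38 -10.56 -42.46] turn None
```

>>> {"fn": "step_arm", "kwargs": {"plan": [[0.3,0,-1,-5,0],[0.3,-0.4,-2.5,-10,0],[0.3,-0.4,-3.7,-15,0],[0.3,-0.4,-5,-20,0],[0.3,-0.4,-6.2,-25,0],[0.3,-0.4,-7.5,-30,0],[0.3,-0.4,-8.7,-35,0],[0.3,-0.4,-9.9,-39.5,0],[0.3,-0.4,-10.6,-42.5,0],[0.3,-0.4,-10.6,-42.5,0],[0.3,-0.4,-10.6,-42.5,0]]}}

```text
time_s: 7.55
position: [0.4695, 0.1137, 0.1196]
tcp_rot: [-1.174, 1.568, -2.973]
wrist_force: [0.3, -1.2, -0.2]
grip_width: 0.0557
```

Run:
```python
from h import *
look('',[('wheel_medium',.007),('tin_large',.016)])
go([.47,.113,.12])
```

```text
wheel_medium 0.86 box [184. 110. 123. 127.] circ 0.4797 0.1177 r 0.0500 brass n110 uv 242,217 xy [0.4535 0.1248] wheel yaw -15.2 dist 0.0271
tin_large 0.63 box [160.  81. 187. 187.] circ 0.4737 0.1120 r 0.0735
pos [0.4702 0.1114 0.1203] jaw -103.4 q7 -2.3 t 7.7 | shift [ 0.03 -0.06 -0.15] turn None
```

Run:
```python
from h import *
go([.4797,.1177,.018],75)
```

```text
pos [0.4702 0.1114 0.1203] jaw -103.4 q7 -2.3 t 7.7 | shift [10.22  0.79 -0.84] turn 1.6
```

>>> {"fn": "step_arm", "kwargs": {"plan": [[0.3,3,0.8,-0.8,1.6],[0.3,5,0.8,-0.8,1.6],[0.3,8.5,0.8,-0.8,1.6],[0.3,10.2,0.8,-0.8,1.6],[0.3,10.2,0.8,-0.8,1.6],[0.3,10.2,0.8,-0.8,1.6],[-1,10.2,0.8,-0.8,1.6],[-1,10.2,0.8,-0.8,1.6],[-1,10.2,0.8,-0.8,1.6],[-1,10.2,0.8,-0.8,1.6],[-1,10.2,0.8,-0.8,1.6],[-1,10.2,0.8,-0.8,1.6]]}}

```text
time_s: 8.9
position: [0.4813, 0.119, 0.0205]
tcp_rot: [1.888, 1.568, 0.057]
wrist_force: [-1.2, -1.8, 5.8]
grip_width: 0.029
```

Run:
```python
from h import *
s=arm.read_state();print(s['grip_width'],s['wrist_force'])
go([.582,-.106,.1])
```

```text
0.02902147147888865 [-1.17736291 -1.82368042  5.84014338]
pos [0.4813 0.119  0.0205] jaw -104.9 q7 -2.42 t 8.9 | shift [-7.93 15.53 19.15] turn None
```

>>> {"fn": "step_arm", "kwargs": {"plan": [[-1,-3,0,0,0],[-1,-7,0,0,0],[-1,-8,2.5,3,0],[-1,-8,5,6.2,0],[-1,-8,8,9.9,0],[-1,-8,11,13.6,0],[-1,-8,13.5,16.7,0],[-1,-8,15.5,19.2,0],[-1,-8,15.5,19.2,0],[-1,-8,15.5,19.2,0],[-1,-8,15.5,19.2,0]]}}

```text
time_s: 10.0
position: [0.5804, -0.105, 0.0993]
tcp_rot: [-2.578, 1.57, 1.877]
wrist_force: [0.0, 0.5, -1.4]
grip_width: 0.029
```

Run:
```python
from h import *
s=arm.read_state();print(s['grip_width'],s['wrist_force'])
c,s=look('',[('wheel_medium',.087),('tin_medium',.016)],'w4')
go([.582,-.106,.02])
```

```text
0.029041948394276696 [ 1.05545586e-03  4.67056960e-01 -1.39458518e+00]
wheel_medium 0.80 box [160. 140. 192. 185.] circ 0.5797 -0.1071 r 0.0499 brass n68 uv 256,318 xy [ 0.5493 -0.0995] wheel yaw -14.0 dist 0.0313
tin_medium 0.85 box [163. 105. 179. 144.] circ 0.5826 -0.1060 r 0.0636
tin_medium 0.24 box [480. 196.  32. 107.] circ 0.4856 -0.2880 r 0.0453
pos [ 0.5806 -0.1049  0.0993] jaw -104.7 q7 -1.9 t 10.15 | shift [7.93 0.16 0.07] turn None
```

View pics/w4.png

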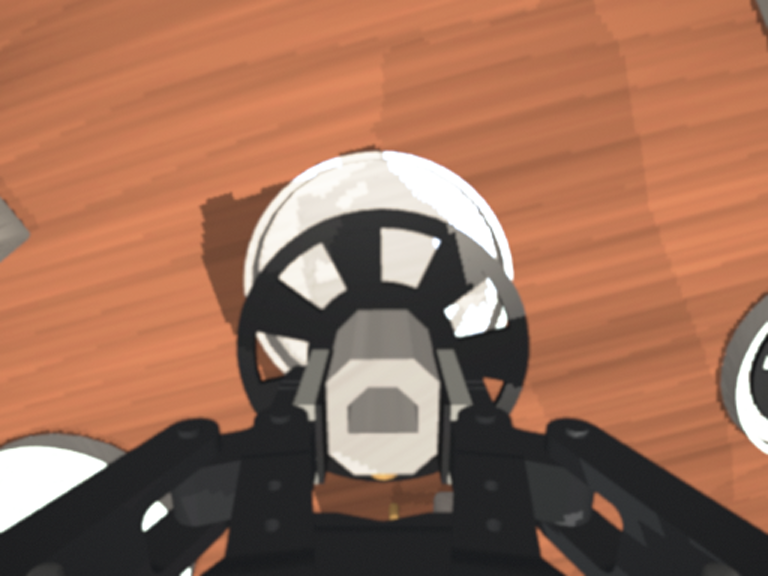

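>>> {"fn": "step_arm", "kwargs": {"plan": [[-1,3,0.2,0.1,0],[-1,6,0.2,0.1,0],[-1,7.6,0.2,0.1,0],[-1,7.9,0.2,0.1,0],[-1,7.9,0.2,0.1,0],[0.3,7.9,0.2,0.1,0],[0.3,7.9,0.2,0.1,0],[0.3,7.8,0.2,0.1,0],[0.3,4,0.2,0.1,0],[0.3,-1,0.2,0.1,0],[0.3,-6,0.2,0.1,0],[0.3,-10,0.2,0.1,0]]}}

```text
time_s: 11.35
position: [0.583, -0.1077, 0.2025]
tcp_rot: [1.724, 1.568, -0.106]
wrist_force: [1.4, 0.2, -0.3]
grip_width: 0.0557
```

Run:
```python
from h import *
look('',[('wheel_medium',.007),('tin_medium',.016)])
go([.535,.272,.2],81)
```

```text
wheel_medium 0.65 box [208. 121.  94.  92.] circ 0.5814 -0.1087 r 0.0502 brass n65 uv 254,198 xy [ 0.5554 -0.1018] wheel yaw -14.9 dist 0.0269
tin_medium 0.57 box [186. 106. 127. 123.] circ 0.5827 -0.1053 r 0.0641
pos [ 0.5843 -0.108   0.2027] jaw -104.9 q7 -1.85 t 11.5 | shift [  0.19 -14.52 -35.46] turn -5.9
```

>>> {"fn": "step_arm", "kwargs": {"plan": [[0.3,0.2,-1.8,-4.5,-3],[0.3,0.2,-3.6,-9,-6],[0.3,0.2,-5.4,-13.5,-6],[0.3,0.2,-7.2,-18,-6],[0.3,0.2,-9,-22.5,-6],[0.3,0.2,-10.8,-27,-6],[0.3,0.2,-12.6,-31,-6],[0.3,0.2,-14.5,-35.5,-6],[0.3,0.2,-14.5,-35.5,-6],[0.3,0.2,-14.5,-35.5,-6],[0.3,0.2,-14.5,-35.5,-6]]}}

```text
time_s: 12.6
position: [0.5333, 0.271, 0.1959]
tcp_rot: [-0.552, 1.569, -2.278]
wrist_force: [0.4, -0.6, 0.0]
grip_width: 0.0555
```

Run:
```python
from h import *
look('',[('wheel_large',.067),('drive',.055)],'w5')
go([.535,.272,.2],81)
```

```text
wheel_large 0.84 box [  0.  34. 104. 128.] circ 0.6261 0.4268 r 0.0500 brass n7269 uv 52,98 xy [0.6242 0.4059] wheel yaw 85.0 dist 0.0210
wheel_large 0.81 box [135.  39. 150. 153.] circ 0.5920 0.2959 r 0.0603 brass n151 uv 204,151 xy [0.5673 0.3019] wheel yaw -13.8 dist 0.0254
wheel_large 0.53 box [239. 344.  24.   4.] circ 0.3695 0.3005 r 0.0117
drive 0.66 box [143.  27. 144. 179.] circ 0.5895 0.2952 r 0.0826
pos [0.5339 0.2708 0.1967] jaw -99.0 q7 -2.46 t 12.75 | shift [-0.33  0.09 -0.14] turn 0.0
```

View pics/w5.png

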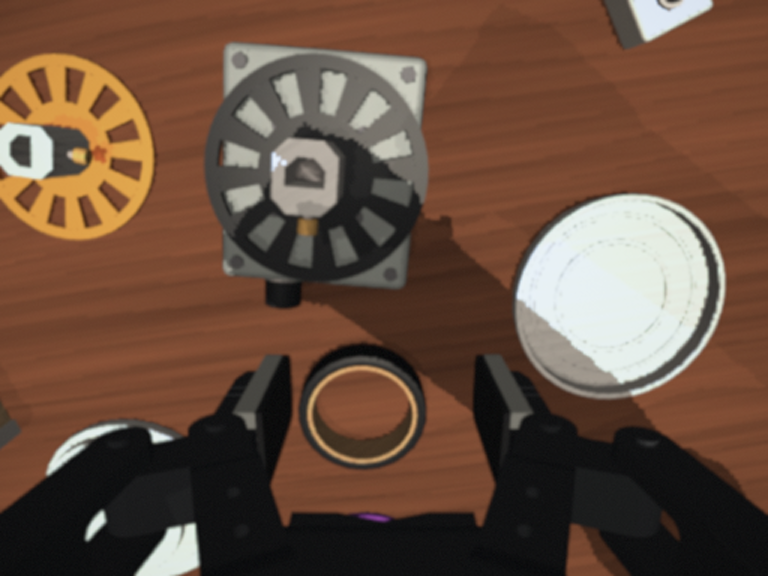

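Run:
```python
from h import *
go([.592,.296,.15],77)
```

```text
pos [0.5339 0.2708 0.1967] jaw -99.0 q7 -2.46 t 12.75 | shift [ 4.67  5.35 -3.41] turn 4.0
```

>>> {"fn": "step_arm", "kwargs": {"plan": [[0.3,3,3,-2,4],[0.3,4.7,5.3,-3.4,4],[0.3,4.7,5.3,-3.4,4],[0.3,4.7,5.3,-3.4,4],[0.3,4.7,5.3,-3.4,4]]}}

```text
time_s: 13.25
position: [0.5908, 0.2974, 0.1508]
tcp_rot: [2.234, 1.57, 0.438]
wrist_force: [-0.3, 0.8, 0.9]
grip_width: 0.0556
```

Run:
```python
from h import *
c,s=look('',[('wheel_large',.067)],'w6')
# drive box yaw: min-area rect of drive+wheel outline on z=.055
for r in arm.outline_of(c,'drive')[:2]:
    ys,xs=np.nonzero(r['pixels']); P=ray(c,np.c_[xs,ys],.055,s)[:,:2]
    print(r['confidence'],cv2.minAreaRect((P*1000).astype(np.float32)))
go([.592,.296,.078],77)
```

```text
wheel_large 0.85 box [170. 108. 169. 162.] circ 0.5921 0.2957 r 0.0600 brass n102 uv 253,244 xy [0.5645 0.3022] wheel yaw -13.2 dist 0.0283
wheel_large 0.69 box [  1. 106. 128. 130.] circ 0.6379 0.4252 r 0.0478 brass n8816 uv 66,168 xy [0.6419 0.4071] wheel yaw 102.5 dist 0.0186
0.57 ((585.7925415039062, 297.330078125), (108.15017700195312, 143.58580017089844), 75.70773315429688)
pos [0.5909 0.2978 0.1513] jaw -102.9 q7 -2.53 t 13.4 | shift [7.33 0.14 0.16] turn 0.1
```

View pics/w6.png

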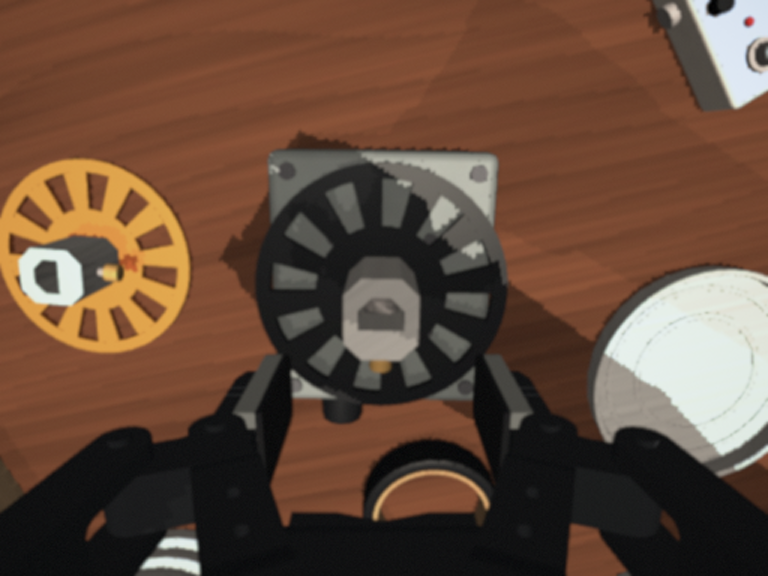

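>>> {"fn": "step_arm", "kwargs": {"plan": [[0.3,3,0.15,0.2,0],[0.3,6,0.15,0.2,0],[0.3,7.3,0.15,0.2,0],[0.3,7.3,0.15,0.2,0],[0.3,7.3,0.15,0.2,0],[-1,7.3,0.15,0.2,0],[-1,7.3,0.15,0.2,0],[-1,7.3,0.15,0.2,0],[-1,7.3,0.15,0.2,0],[-1,7.3,0.15,0.2,0],[-1,7.3,0.15,0.2,0]]}}

```text
time_s: 14.5
position: [0.5929, 0.2965, 0.079]
tcp_rot: [2.316, 1.568, 0.521]
wrist_force: [-0.3, -0.2, 6.3]
grip_width: 0.029
```

Run:
```python
from h import *
c,s=look('',[('wheel_large',.067)])
np.save('seat.npy',c['image'])
for k in ('position','tcp_rot','q','wrist_force','torque','grip_width'): print(k,np.round(s[k],4))
go([.592,.296,.078],77)
```

```text
wheel_large 0.75 box [  0. 113.  91. 166.] circ 0.6388 0.4093 r 0.0428 brass n8287 uv 41,200 xy [0.6385 0.3777] wheel yaw 89.6 dist 0.0316
wheel_large 0.68 box [137. 119. 236. 222.] circ 0.5920 0.2945 r 0.0602 brass n51 uv 256,319 xy [0.5611 0.3011] wheel yaw -12.0 dist 0.0316
position [0.5929 0.2965 0.079 ]
tcp_rot [2.316  1.5677 0.5208]
q [-0.2774  0.6569 -0.3843  1.618   0.292   0.9207 -2.5618]
wrist_force [-0.2631 -0.2432  6.3441]
torque [ 0.0167  0.1262 -0.0354]
grip_width 0.029
pos [0.593  0.2965 0.079 ] jaw -102.9 q7 -2.56 t 14.6 | shift [ 0.1  -0.08  0.07] turn 0.1
```

>>> {"fn": "step_arm", "kwargs": {"plan": [[-1,-0.5,0,0,0],[-1,-1.5,0,0,0],[-1,-2.5,0,0,0],[-1,-3.5,0,0,0],[-1,-4.5,0,0,0],[-1,-5.5,0,0,0],[-1,-6,0,0,0],[-1,-6,0,0,0]]}}

```text
time_s: 15.4
position: [0.5924, 0.2958, 0.1382]
tcp_rot: [2.15, 1.569, 0.355]
wrist_force: [0.2, -0.2, -2.7]
grip_width: 0.0292
```

Run:
```python
from h import *
s=arm.read_state();print(s['grip_width'],s['wrist_force'])
go([.474,.112,.12])
```

```text
0.029178354897482415 [ 0.22098059 -0.19368771 -2.69824176]
pos [0.5924 0.2958 0.1382] jaw -102.9 q7 -2.54 t 15.4 | shift [ 1.79 -7.45 20.55] turn None
```

>>> {"fn": "step_arm", "kwargs": {"plan": [[-1,0,-1.5,4,0],[-1,0,-3,8.2,0],[-1,0,-4.5,12.3,0],[-1,0,-6,16.5,0],[-1,1,-7.4,20.5,0],[-1,4,-7.4,20.5,0],[-1,4,-7.4,20.5,0],[-1,4,-7.4,20.5,0]]}}

```text
time_s: 16.2
position: [0.4742, 0.113, 0.0972]
tcp_rot: [-1.825, 1.57, 2.664]
wrist_force: [0.4, 0.9, -1.6]
grip_width: 0.029
```

Run:
```python
from h import *
s=arm.read_state();print(s['grip_width'],s['wrist_force'])
c,s=look('',[('wheel_large',.086),('tin_large',.016)],'w7')
go([.474,.112,.019])
```

```text
0.028981301085338827 [ 0.42632723  0.88796601 -1.59807062]
wheel_large 0.84 box [137. 118. 238. 222.] circ 0.4735 0.1109 r 0.0601 brass n59 uv 255,319 xy [0.443  0.1179] wheel yaw -12.8 dist 0.0313
tin_large 0.74 box [158.  87. 197. 173.] circ 0.4741 0.1116 r 0.0732
pos [0.4752 0.1137 0.0981] jaw -102.8 q7 -2.34 t 16.35 | shift [ 7.91 -0.09  0.2 ] turn None
```

View pics/w7.png

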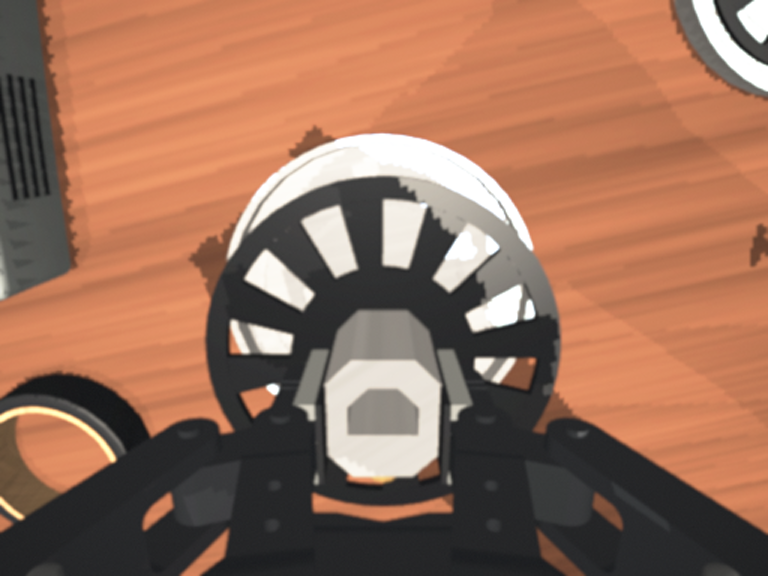

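>>> {"fn": "step_arm", "kwargs": {"plan": [[-1,3,0,0.1,0],[-1,6,0,0.1,0],[-1,7.6,0,0.1,0],[-1,7.95,0,0.1,0],[-1,7.95,0,0.1,0],[0.3,7.95,0,0.1,0],[0.3,7.95,0,0.1,0],[0.3,7.8,0,0.1,0],[0.3,4,0,0.1,0],[0.3,-1,0,0.1,0],[0.3,-4,0,0.1,0],[0.3,-4,0,0.1,0]]}}

```text
time_s: 17.55
position: [0.4768, 0.1123, 0.1416]
tcp_rot: [1.996, 1.563, 0.2]
wrist_force: [1.7, 0.6, -1.0]
grip_width: 0.0551
```

Run:
```python
from h import *
look('',[('wheel_large',.007),('tin_large',.016)])
go([.4768,-.3264,.12])
```

```text
wheel_large 0.96 box [186. 115. 141. 135.] circ 0.4735 0.1107 r 0.0601 brass n86 uv 257,222 xy [0.447  0.1157] wheel yaw -10.7 dist 0.0269
wheel_large 0.79 box [ 96. 363.  40.  20.] circ 0.3024 0.3064 r 0.0240
tin_large 0.73 box [169.  95. 174. 170.] circ 0.4736 0.1124 r 0.0734
pos [0.4737 0.111  0.1367] jaw -102.9 q7 -2.3 t 17.7 | shift [ 1.69 10.05 42.57] turn None
```

Large wheel centred in its tin. Back to the small wheel.

>>> {"fn": "step_arm", "kwargs": {"plan": [[0.3,0,1,4.5,0],[0.3,0,2.2,9.3,0],[0.3,0,3.3,14,0],[0.3,0,4.4,18.7,0],[0.3,0,5.5,23.4,0],[0.3,0,6.6,28,0],[0.3,0,7.7,32.7,0],[0.3,0,8.8,37.4,0],[0.3,1,10,42.5,0],[0.3,1.7,10,42.5,0],[0.3,1.7,10,42.5,0],[0.3,1.7,10,42.5,0]]}}

```text
time_s: 18.9
position: [0.4765, -0.3234, 0.1187]
tcp_rot: [-2.185, 1.568, 2.304]
wrist_force: [0.0, 0.4, -0.1]
grip_width: 0.0555
```

Run:
```python
from h import *
look('',[('wheel_small',.007)])
go([.4768,-.3264,.0185],76.6)
```

```text
wheel_small 0.60 box [207. 134. 101.  97.] circ 0.4766 -0.3261 r 0.0402 brass n91 uv 255,228 xy [ 0.45   -0.3199] wheel yaw -13.2 dist 0.0274
pos [ 0.4774 -0.3232  0.1199] jaw -102.7 q7 -1.41 t 19.0 | shift [10.14  0.02  0.33] turn 0.7
```

>>> {"fn": "step_arm", "kwargs": {"plan": [[0.3,4,0,0.3,0],[0.3,8,0,0.3,0],[0.3,10.1,0,0.3,0],[0.3,10.1,0,0.3,0],[0.3,10.1,0,0.3,0],[-1,10.1,0,0.3,0],[-1,10.1,0,0.3,0],[-1,10.1,0,0.3,0],[-1,10.1,0,0.3,0],[-1,10.1,0,0.3,0],[-1,10.1,0,0.3,0]]}}

```text
time_s: 20.1
position: [0.4776, -0.3285, 0.0212]
tcp_rot: [1.321, 1.567, -0.474]
wrist_force: [-0.6, 1.6, 6.7]
grip_width: 0.0291
```

>>> {"fn": "step_arm", "kwargs": {"plan": [[-1,-2,0,0,0],[-1,-5,0,0,0],[-1,-9,0,0,0],[-1,-12,0,0,0],[-1,-12,0,0,0],[-1,-12,0,0,0]]}}

```text
time_s: 20.7
position: [0.4764, -0.3286, 0.1403]
tcp_rot: [1.073, 1.568, -0.723]
wrist_force: [-0.7, -0.5, -2.7]
grip_width: 0.0288
```

Run:
```python
from h import *
c,s=look('',[('wheel_small',s0:=.124)]); print(s['grip_width'],s['wrist_force'])
a=np.load('seat.npy'); b=c['image']
cv2.imwrite('pics/cmp.png',cv2.resize(np.hstack([x[190:340,170:342] for x in (a,b)])[:,:,::-1],None,fx=2.3,fy=2.3,interpolation=cv2.INTER_CUBIC))
go([.593,.2965,.145],77.1)
```

```text
wheel_small 0.73 box [178. 161. 157. 158.] circ 0.4703 -0.3297 r 0.0448 brass n35 uv 254,317 xy [ 0.4428 -0.3228] wheel yaw -14.2 dist 0.0284
0.02884030729014215 [-0.70215325 -0.53702531 -2.70973896]
pos [ 0.4754 -0.3279  0.1383] jaw -102.9 q7 -1.4 t 20.8 | shift [ -0.65  -2.44 -63.49] turn 0.0
```

View pics/cmp.png

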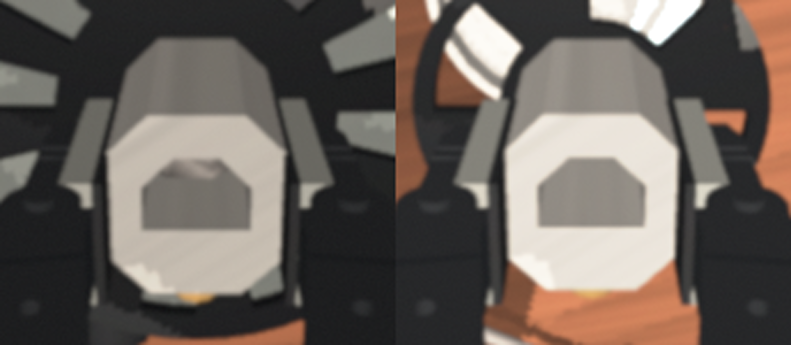

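>>> {"fn": "step_arm", "kwargs": {"plan": [[-1,-0.6,-0.2,-4.5,0],[-1,-0.6,-0.4,-9.3,0],[-1,-0.6,-0.6,-14.1,0],[-1,-0.6,-0.8,-18.9,0],[-1,-0.6,-1,-23.7,0],[-1,-0.6,-1.2,-28.5,0],[-1,-0.6,-1.4,-33.3,0],[-1,-0.6,-1.6,-38.1,0],[-1,-0.6,-1.8,-43,0],[-1,-0.6,-2,-48,0],[-1,-0.6,-2.2,-52.5,0],[-1,-0.6,-2.2,-56,0]]}}

```text
time_s: 22.0
position: [0.5782, 0.226, 0.1434]
tcp_rot: [-1.455, 1.568, 3.036]
wrist_force: [0.7, -0.6, -2.1]
grip_width: 0.0293
```

Run:
```python
from h import *
go([.593,.2965,.135],77.1)
```

```text
pos [0.5782 0.226  0.1434] jaw -102.7 q7 -2.44 t 22.0 | shift [ 0.84 -0.1  -7.2 ] turn 0.2
```

>>> {"fn": "step_arm", "kwargs": {"plan": [[-1,0,-0.1,-3,0],[-1,0.4,-0.1,-6,0],[-1,0.8,-0.1,-7.2,0],[-1,0.8,-0.1,-7.2,0],[-1,0.8,-0.1,-7.2,0],[-1,0.8,-0.1,-7.2,0]]}}

```text
time_s: 22.6
position: [0.5948, 0.2907, 0.1368]
tcp_rot: [0.01, 1.569, -1.788]
wrist_force: [-0.5, -0.4, -1.1]
grip_width: 0.0292
```

Run:
```python
from h import *
P=[]
for i in range(4):
    c,s=look('',[]); P.append(s['position'])
print(np.round(P,4)); s['position']=np.mean(P,0)
look('',[],'w8')
go([.593,.2965,.08],77.1,s)
```

```text
[[0.5948 0.2907 0.1368]
 [0.5949 0.2909 0.1371]
 [0.5949 0.2913 0.1374]
 [0.5949 0.2916 0.1375]]
pos [0.5949 0.2911 0.1372] jaw -103.0 q7 -2.53 t 22.75 | shift [ 5.72 -0.31 -0.49] turn -0.1
```

View pics/w8.png

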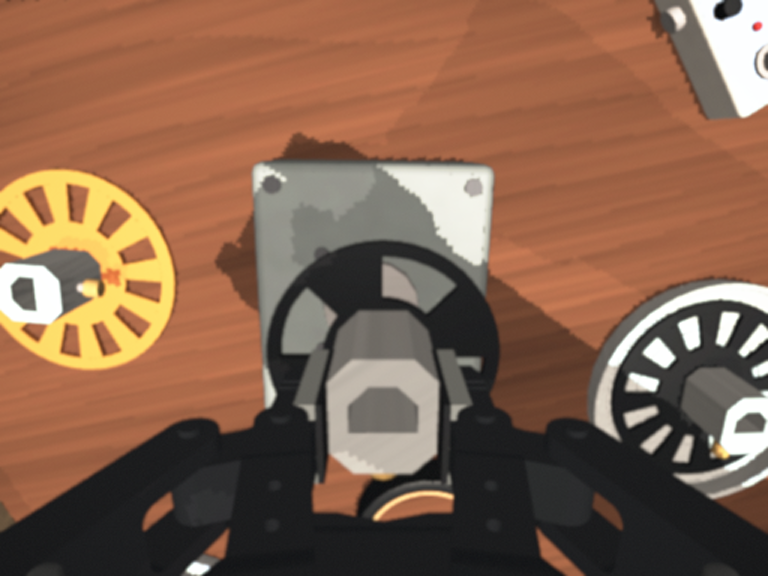

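>>> {"fn": "step_arm", "kwargs": {"plan": [[-1,0,-0.1,-0.2,0],[-1,0,-0.1,-0.2,0],[-1,0,-0.1,-0.2,0],[-1,0,-0.1,-0.2,0],[-1,0,-0.1,-0.2,0],[-1,0,-0.1,-0.2,0]]}}

```text
time_s: 23.45
position: [0.5939, 0.2952, 0.137]
tcp_rot: [-0.029, 1.571, -1.824]
wrist_force: [0.2, 0.6, -1.9]
grip_width: 0.029
```

Run:
```python
from h import *
P=[]
for i in range(3):
    c,s=look('',[]); P.append(s['position'])
print(np.round(P,4)); go([.593,.2965,.08],77.1)
```

```text
[[0.5939 0.2952 0.137 ]
 [0.5939 0.2952 0.137 ]
 [0.5939 0.2952 0.1371]]
pos [0.5939 0.2953 0.1371] jaw -102.9 q7 -2.53 t 23.6 | shift [ 5.71 -0.12 -0.1 ] turn 0.0
```

>>> {"fn": "step_arm", "kwargs": {"plan": [[-1,1,-0.1,-0.1,0],[-1,2,-0.1,-0.1,0],[-1,2.5,-0.1,-0.1,0],[-1,2.9,-0.1,-0.1,0],[-1,3.2,-0.1,-0.1,0],[-1,3.5,-0.1,-0.1,0],[-1,3.5,-0.1,-0.1,0]]}}

```text
time_s: 24.3
position: [0.5931, 0.2964, 0.1017]
tcp_rot: [-0.934, 1.57, -2.729]
wrist_force: [0.1, -0.1, -2.0]
grip_width: 0.0292
```

Run:
```python
from h import *
s=arm.read_state(); print(s['wrist_force'],s['torque'],s['grip_width']); go([.593,.2965,.08],77.1)
```

```text
[ 0.12379885 -0.09775831 -2.03280298] [ 0.03100791 -0.02346055  0.03212899] 0.029230595137277066
pos [0.5931 0.2964 0.1017] jaw -102.9 q7 -2.55 t 24.3 | shift [ 2.17 -0.01 -0.01] turn 0.0
```

No contact force, so it has entered cleanly. Lowering further.

>>> {"fn": "step_arm", "kwargs": {"plan": [[-1,0.5,0,0,0],[-1,1,0,0,0],[-1,1.4,0,0,0],[-1,1.7,0,0,0],[-1,1.85,0,0,0],[-1,1.95,0,0,0],[-1,1.95,0,0,0]]}}

```text
time_s: 25.0
position: [0.5931, 0.2964, 0.0825]
tcp_rot: [-0.801, 1.571, -2.597]
wrist_force: [0.2, -0.9, -1.0]
grip_width: 0.029
```

Run:
```python
from h import *
s=arm.read_state(); print(s['wrist_force'],s['torque'],s['grip_width']); go([.593,.2965,.08],77.1)
```

```text
[ 0.17488526 -0.87347062 -0.98734843] [-0.00113835  0.02570598  0.03002951] 0.029020128590664798
pos [0.5931 0.2964 0.0825] jaw -102.9 q7 -2.55 t 25.0 | shift [ 0.25 -0.01 -0.  ] turn 0.0
```

>>> {"fn": "step_arm", "kwargs": {"plan": [[-1,0.05,0,0,0],[-1,0.1,0,0,0],[-1,0.1,0,0,0]]}}

```text
time_s: 25.3
position: [0.5932, 0.2964, 0.0816]
tcp_rot: [0.26, 1.571, -1.536]
wrist_force: [0.6, 0.1, -2.2]
grip_width: 0.029
```

>>> {"fn": "step_arm", "kwargs": {"plan": [[-1,0.05,0,0,0],[-1,0.1,0,0,0],[-1,0.1,0,0,0]]}}

```text
time_s: 25.6
position: [0.5932, 0.2965, 0.0812]
tcp_rot: [1.485, 1.57, -0.31]
wrist_force: [-3.7, -1.4, 5.0]
grip_width: 0.0289
```

>>> {"fn": "step_arm", "kwargs": {"plan": [[0.3,0,0,0,0],[0.3,0,0,0,0],[0.3,-0.5,0,0,0],[0.3,-4,0,0,0],[0.3,-8,0,0,0],[0.3,-8,0,0,0],[0.3,-8,0,0,0]]}}

```text
time_s: 26.3
position: [0.5939, 0.2968, 0.1621]
tcp_rot: [2.231, 1.568, 0.435]
wrist_force: [-0.1, 0.2, -0.2]
grip_width: 0.0556
```

Run:
```python
from h import *
look('',[('wheel_small',.067)],'w9')
go([.593,.2965,.08],77.1)
c=arm.capture('scene')
for t,z in [('wheel_small',.067),('wheel_medium',.007),('wheel_large',.007),('tin_small',.016),('pedal_a',.03)]:
    for r in arm.outline_of(c,t)[:3]:
        ys,xs=np.nonzero(r['pixels']); P=ray(c,np.c_[xs,ys],z)[:,:2]
        print(t,round(r['confidence'],2),np.round(P.mean(0),4),np.round(cv2.minEnclosingCircle(P.astype(np.float32))[1],4))
x=c['image'][150:290,120:400]; cv2.imwrite('pics/s2.png',cv2.resize(x[:,:,::-1],(800,400),interpolation=cv2.INTER_CUBIC))
```

```text
wheel_small 0.80 box [204. 144. 106. 104.] circ 0.5903 0.2948 r 0.0414 brass n96 uv 256,242 xy [0.5641 0.301 ] wheel yaw -13.3 dist 0.0269
pos [0.5928 0.296  0.1598] jaw -102.9 q7 -2.52 t 26.4 | shift [ 7.98  0.02 -0.06] turn 0.0
wheel_small 0.71 [0.5899 0.2931] 0.048
wheel_medium 0.58 [ 0.5796 -0.1056] 0.049
wheel_large 0.91 [0.4755 0.1101] 0.0627
wheel_large 0.73 [0.2672 0.3245] 0.0652
wheel_large 0.71 [0.6387 0.4632] 0.0621
tin_small 0.88 [ 0.4847 -0.3229] 0.0617
pedal_a 0.71 [ 0.705  -0.3159] 0.0543
pedal_a 0.65 [0.6917 0.0905] 0.0521
```

View pics/w9.png

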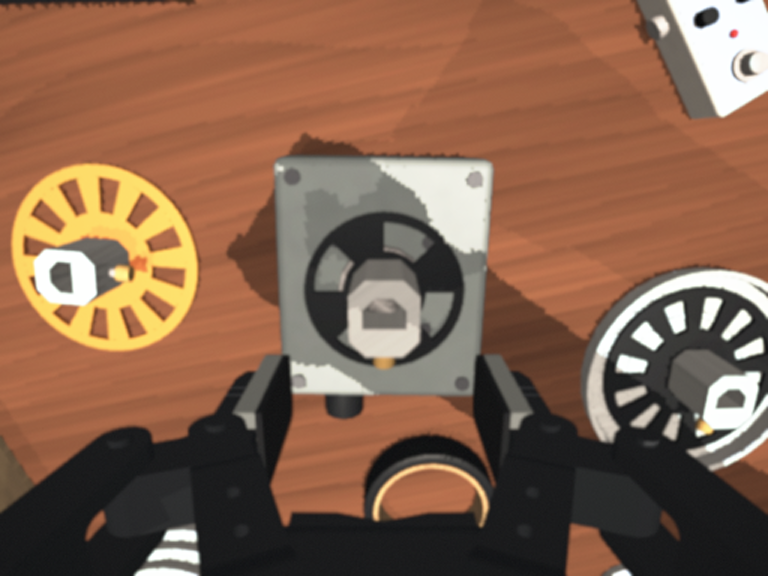

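View pics/s2.png

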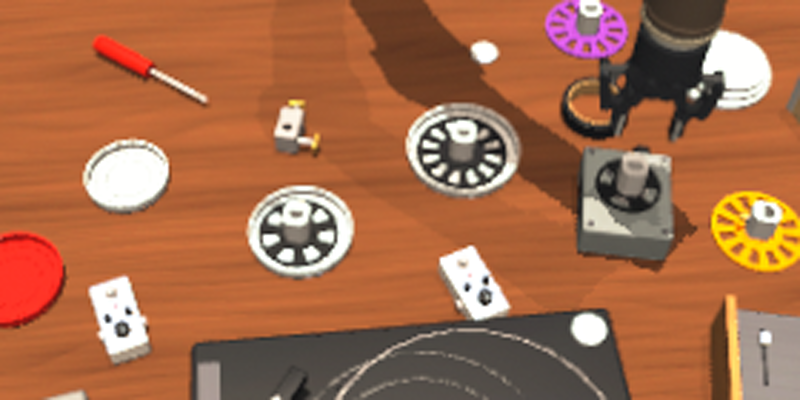

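Run:
```python
from h import *
print(arm.finish_job())
```

```text
the job is handed in; nothing more can be done
None
```

The job is handed in: the large and medium wheels are in their own tins, and the small wheel is on the drive shaft. It took about 26 s of the 109 s. I parked the small wheel in its own tin, moved the medium wheel, then the large one, then put the small wheel on the shaft, so its tin is empty again.

**Last checks**
- **Large wheel:** flat and about 2 mm off the centre of its tin.
- **Medium wheel:** flat and about 3–4 mm off the centre of its tin, out of 10 mm of room.
- **Small wheel:** slid down the shaft with no side force and met the shoulder at about 5 N. The tool height there puts its underside at about 63 mm, the seated height. The thumbscrew is on the knob side.
- **Pedals:** not touched. The camera positions match the first ones to about 2 mm.
- **Gripper:** open and about 80 mm above the height where it released the small wheel, touching nothing at hand-in.

**Small disagreement:** the last wrist picture put the small wheel about 2 mm from where the large wheel had been measured on the drive. That is a bit more than the 1.3 mm play, but close to the camera's 2 mm accuracy. I did not push the wheel down again after letting go, so "fully down" rests on the contact force and tool height.

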